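Put the optics back before their instruments

TASK

The three optics on the optical table have been mixed up: each stands on the base plate of the wrong instrument. Using the empty fourth base plate to park one of them on the way, move them so that the beam expander stands before the laser, the filter holder before the camera and the iris before the round detector, each upright on the middle of its base plate and looking straight at its instrument. Set them down gently, tip none over, and leave the driver, the post holder and the screw jar where they are.

Things in the scene. Friction and masses are not known exactly. Their poses are not given: they have to be found in the camera images.
- laser_station: Dark steel base plate 90 x 90 x 10 mm, flat, no rim, fixed, grey disc marking its middle. Origin: centre of its underside (on the table); x points to the instrument on it, z up. Instrument: the laser, a black box 130 mm long (x), 64 wide, top 114 mm above the table with a yellow panel, front face 100 mm from the plate's centre.
- camera_station: Dark steel base plate 90 x 90 x 10 mm, flat, no rim, fixed, grey disc marking its middle. Origin: centre of its underside (on the table); x points to the instrument on it, z up. Instrument: the camera, a black 46 mm cube on a post, 147 mm from the plate's centre, top 108 mm above the table; its 32 mm lens snout reaches to 101 mm from the plate's centre.
- detector_station: Dark steel base plate 90 x 90 x 10 mm, flat, no rim, fixed, grey disc marking its middle. Origin: centre of its underside (on the table); x points to the instrument on it, z up. Instrument: the detector, a black disc 58 mm across, 16 thick, on edge on a post, top 114 mm above the table, face 104 mm from the plate's centre; its 12 mm high foot starts at 82 mm.
- spare_plate: The empty base plate, to park on: dark steel, 90 x 90 x 10 mm thick, flat on top, screwed down, with a grey disc marking its middle and no instrument. Origin: centre of its underside, on the table; z up.
- expander: Beam expander: a thick black tube 50 mm in diameter, 76 mm long, level along x; top 100 mm above its underside. Grip across the tube (along y). On a 12 mm post with a light metal foot disc 60 mm across, 12 mm thick. Origin: centre of the foot's underside; z up; x along the optical axis (75 mm up), either way round serves. About 0.35 kg.
- filter_holder: Filter holder: upright black square frame 76 mm wide (y), 12 mm thick (x), 37 to 113 mm above its underside, 10 mm bars, amber glass 8 mm thick. Grip the top bar across its thickness (along x). On a 12 mm post with a light metal foot disc 60 mm across, 12 mm thick. Origin: centre of the foot's underside; z up; x along the optical axis (75 mm up), either way round serves. About 0.3 kg.
- iris: Iris: small upright black disc 36 mm across, 12 mm thick (x), metal centre, thin lever out of its +y side; top 93 mm above its underside. Grip across the thickness (along x). On a 12 mm post with a light metal foot disc 60 mm across, 12 mm thick. Origin: centre of the foot's underside; z up; x along the optical axis (75 mm up), either way round serves. About 0.28 kg.
- driver: Bystander: a screwdriver 170 mm long lying on the table at the robot's left. Leave it.
- post_holder: Bystander: an upright black cylinder 25 mm across and 50 mm high, at the robot's right. Origin: centre of its underside. Leave it.
- screw_jar: Bystander: a small clear jar with black lid, 50 mm across and 50 mm high, at the robot's right. Origin: centre of its underside. Leave it.
Mind the look-alikes: they are no part of the job. Leave any blue look-alike of the iris alone.

How it is judged:
On the way:
1. one optic stands, released, on the spare plate (((horizontal distance between expander and spare_plate below 0.02 m and z of expander in the frame of spare_plate between 0.006 and 0.014 m and angle between expander's own z axis and vertical below 0.1 rad and linear speed of expander below 0.02 m/s and contact force between the fingers and expander below 0.3 N) or (horizontal distance between filter_holder and spare_plate below 0.02 m and z of filter_holder in the frame of spare_plate between 0.006 and 0.014 m and angle between filter_holder's own z axis and vertical below 0.1 rad and linear speed of filter_holder below 0.02 m/s and contact force between the fingers and filter_holder below 0.3 N) or (horizontal distance between iris and spare_plate below 0.02 m and z of iris in the frame of spare_plate between 0.006 and 0.014 m and angle between iris's own z axis and vertical below 0.1 rad and linear speed of iris below 0.02 m/s and contact force between the fingers and iris below 0.3 N))), for 0.2 s.
At the end, for the whole second after the job is handed in: The expander stands on the laser's plate, the filter holder on the camera's and the iris on the detector's: each within 12 mm of the plate's centre, its foot on the plate, upright (within 0.1 rad), its optical axis within 0.26 rad (15 degrees) of the plate's x axis (either way round), at rest (horizontal distance between expander and laser_station below 0.012 m and z of expander in the frame of laser_station between 0.006 and 0.014 m and angle between each of expander, filter_holder, iris's own z axis and vertical below 0.1 rad and linear speed of each of expander, filter_holder, iris below 0.02 m/s and angle between the x axis of expander and the x axis of laser_station, either way round below 0.26 rad and angular speed of each of expander, filter_holder, iris below 0.1 rad/s and horizontal distance between filter_holder and camera_station below 0.012 m and z of filter_holder in the frame of camera_station between 0.006 and 0.014 m and angle between the x axis of filter_holder and the x axis of camera_station, either way round below 0.26 rad and horizontal distance between iris and detector_station below 0.012 m and z of iris in the frame of detector_station between 0.006 and 0.014 m and angle between the x axis of iris and the x axis of detector_station, either way round below 0.26 rad); the robot touches nothing.
It fails at once if an optic is tipped over (more than 0.5 rad) (angle between any of expander, filter_holder, iris's own z axis and vertical above 0.5 rad).
It fails at once if an optic is banged down on a plate (more than 80 N) (contact force between any of expander, filter_holder, iris and laser_station above 80 N or contact force between any of expander, filter_holder, iris and camera_station above 80 N or contact force between any of expander, filter_holder, iris and detector_station above 80 N or contact force between any of expander, filter_holder, iris and spare_plate above 80 N).
It fails at once if a bystander is moved by more than 20 mm (distance of any of driver, post_holder, screw_jar from where it was at the start of the episode above 0.02 m).
It also fails if it takes over 109 s, if anything falls off the work surface, if the arm or the gripper's body presses on something with over 40 N, if the wrist force passes 120 N, or if a joint passes its speed limit or range.

ROBOT

A 6-joint arm with a two-finger parallel gripper is mounted at the origin on the work surface. World frame = base frame: x ahead of the robot, y to its left, z up, the work surface at z = 0. Lengths are in m, angles in rad, forces in N, time in s.
With the tool pointing down it reaches from about 0.25 to 0.725 m from the base axis. Payload 4 kg.
Tool frame: the origin (TCP) lies on the centre line of the jaws, within the pads' length; the fingertips stand 17 mm ahead of it and the grasp point (between the pads) lies 2 mm behind it; z points along the fingers, y is the line along which they close (so a half turn about z gives the same grasp; the last joint's range is limited). The gripper opens to 85 mm and grips with 20 to 120 N. Pads are 22 mm wide; open, the fingers measure 114 mm over their backs; the gripper's body (76 mm by 85 mm) begins 54 mm behind the grasp point. The pads swing forward as they close: fully open they stand 13 mm farther back than shut.
Start: joints at [1.278, 0.241, 0.005, 1.335, 0, 1.571], TCP at [0.144, 0.479, 0.248] pointing down, gripper open.
Joint ranges: [-2.72, 2.72], [-1.05, 1.87], [-1.09, 1.28], [-1.99, 2.15], [-1.42, 1.44], [-3.14, 3.14]. Speed limits (rad/s): [2.79, 2.79, 3.14, 3.14, 3.14, 3.14].

INTERFACE

Orientations are given as a unit quaternion [x, y, z, w].
In Python, from workcell import get_obs, imaging, order gives the robot as it stands.
- The arm moves only by the tool apply_moves, never from a script. Its argument "targets" is a list that holds one entry, the list of rows, each a list of 5 numbers: the shift along the world's x, y, z in units of 40 mm (1.0 is 40 mm), then the turn about the world's z in degrees, then the gripper command: -1 is shut, 1 is fully open, values between are in proportion. In form: [[[dx, dy, dz, turn, fingers], ...]]. A call has 1 to 8 rows; each row shifts and turns the commanded pose from where the row before left it; what a row does not reach is not made up. A row lasts 1/12 s, in which the tool goes at most 41.7 mm and 7.16 degrees, less where a joint would pass 70% of its speed; a pose out of reach is approached as far as the arm can. A call is refused whole if a number of a shift passes 1 or a number of a turn 7.16, either way. A call with a gripper value outside its range is refused whole. The fingers move at their own pace and stop on an object; the grip force is fixed at half the most. Time passes only in rows, so rows that do not move let the fingers close. It gives the time, the measured TCP pose, the force, the opening and the grip force at its end, in the units of the state.
- get_obs(): the state, without advancing time (a new reading comes with each control period).
- imaging.camera(name): name is "scene" or "side" or "wrist"; returns (picture, depth): 400x640x3 uint8, blue, green, red; 400x640 float32, m along the optical axis (not along the pixel's ray), 0 where there is no reading.
- imaging.get_calibration(name): a dict with "camera_matrix" (3x3 intrinsics, pixels), "k1" (the pictures are not rectified: a ray, as slopes to the right and down, at radius r is drawn at 1 + k1 r^2 times it, then the intrinsics apply), "eye" and "rotation" of the camera in the world; the wrist camera has in their place "hand_eye" (4x4, takes a point from camera to tool coordinates, whose origin is the TCP and whose axes are the flange's). Camera axes: x right, y down, z forward; pixel columns grow to the right and rows downward; lengths in m; the calibration is good to about 2 mm. A picture is of the moment at which its call begins: read the wrist's pose just before it. get_calibration takes no time and is no camera call.
- order.job_done(): hands the job in; it is judged then, once.
The state is a dict: "clock": time; "joint_pos": joint angles; "joint_vel": joint speeds; "tau": joint torques, N m; "eef_pos": TCP position; "tool_rot": TCP orientation; "ft_force": force on the tool from outside, world axes, zero at the start; "ft_torque": the same for the moment, N m; "grip_width": finger opening in m; "grasp_force": force on a finger pad.
Only numpy, scipy, OpenCV 4.12 (cv2) and the standard library are available. Lean on these libraries where they do the work, as an engineer would, in place of code of your own. Each camera call takes 0.05 s, during which the arm holds its last target. There are 200 camera calls.

## Working session

There is one attempt and no reset: what is moved stays moved. The work goes in short steps, Python scripts to look and compute and a tool call to move; the robot and the scene stay as the last step left them, time stands still between calls to the robot, and variables do not carry over. Pictures are saved under pics/ and viewed, at most 14 in all, crops included, and the job is handed in when it is done.

Besides the shell and the picture viewer there is one more tool, called as name(argument=value, ...) on one line, values as JSON. apply_moves: Moves the arm, as the interface text tells. Its arguments: {"type":"object","properties":{"targets":{"type":"array","items":{"type":"array","items":{"type":"array","items":{"type":"number"}}}}},"required":["targets"]}

```bash
mkdir -p pics; cat > h.py <<'E'
import numpy as np, cv2
from workcell import get_obs, imaging, order
from scipy.spatial.transform import Rotation as R
def shot(name):
    o=get_obs(); im,d=imaging.camera(name); c=imaging.get_calibration(name)
    K=np.array(c["camera_matrix"])
    if "eye" in c: T=np.array(c["rotation"]); e=np.array(c["eye"])
    else:
        H=np.array(c["hand_eye"]); Rt=R.from_quat(o["tool_rot"]).as_matrix()
        T=Rt@H[:3,:3]; e=Rt@H[:3,3]+np.array(o["eef_pos"])
    return im,d,K,c["k1"],T,e
def cloud(s):
    im,d,K,k1,T,e=s
    v,u=np.mgrid[:400,:640]
    p=np.stack([u,v],-1).reshape(-1,1,2).astype(float)
    n=cv2.undistortPoints(p,K,np.array([k1,0,0,0,0.])).reshape(400,640,2)
    P=np.dstack([n,np.ones((400,640))])*d[...,None]
    W=P@T.T+e; W[d==0]=np.nan
    return W
E
python3 - <<'E'
from h import *
for n in("scene","side","wrist"):
    s=shot(n); cv2.imwrite(f"pics/{n}.png",s[0]); np.savez(n,im=s[0],W=cloud(s)); print(n,s[4].round(3).tolist(),s[5].round(3),s[3])
print(get_obs())
E
```

```text
Traceback (most recent call last):
  File "h.py", line 18, in cloud
    W=P@T.T+e; W[d==0]=np.nan
      ~^~~~
ValueError: matmul: Input operand 1 has a mismatch in its core dimension 0, with gufunc signature (n?,k),(k,m?)->(n?,m?) (size 4 is different from 3)
```

View pics/scene.png

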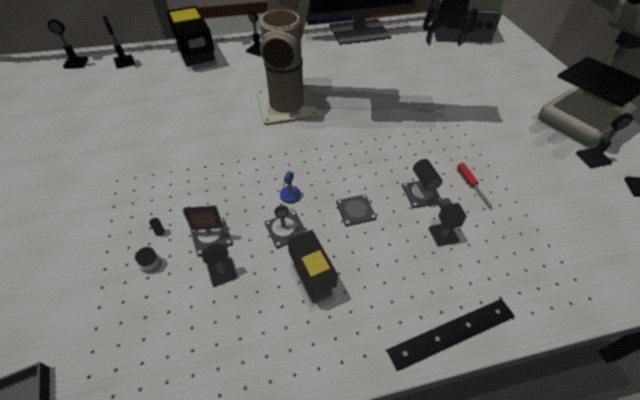

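The scene view, taken from in front of the robot, shows four plates: filter (205,235), iris (285,228), spare (355,209) and expander (422,190). The rotation comes as a quaternion, so I'll fix the helper.

```bash
sed -i 's|T=np.array(c\["rotation"\]); e=|T=np.array(c["rotation"]); T=T if T.shape==(3,3) else R.from_quat(T).as_matrix(); e=|' h.py
python3 - <<'E'
from h import *
for n in("scene","side","wrist"):
    s=shot(n); cv2.imwrite(f"pics/{n}.png",s[0]); np.savez(n,im=s[0],W=cloud(s)); print(n,imaging.get_calibration(n).get("rotation"),s[4].round(3).tolist(),s[5].round(3),s[3])
    W=cloud(s); 
    if n=="scene":
        for u,v in[(205,215),(282,211),(310,260),(355,209),(427,175),(422,196),(452,212),(150,258),(205,240),(60,300)]: print(u,v,W[v,u].round(3))
print(get_obs())
# top-down map of heights from scene+side
E
```

```text
scene [ 0.7401559   0.57849671 -0.20670034 -0.27346987] [[0.245, 0.743, -0.622], [0.969, -0.181, 0.166], [0.01, -0.644, -0.765]] [ 1.124 -0.152  0.82 ] 0.028222932346773106
205 215 [ 0.524 -0.289  0.101]
282 211 [ 0.549 -0.107  0.093]
310 260 [ 0.713 -0.073  0.115]
355 209 [0.526 0.095 0.012]
427 175 [0.532 0.284 0.106]
422 196 [0.533 0.288 0.021]
452 212 [0.661 0.291 0.107]
150 258 [ 0.578 -0.429  0.047]
205 240 [ 0.54  -0.307  0.023]
60 300 [ 0.609 -0.638 -0.002]
side [-0.16235796  0.9172008  -0.3580098   0.06489655] [[-0.939, -0.251, 0.235], [-0.344, 0.691, -0.636], [-0.003, -0.678, -0.735]] [0.151 1.033 1.235] -0.10127029983156209
wrist None [[0.291, 0.912, 0.288], [0.957, -0.277, -0.089], [-0.002, 0.302, -0.953]] [0.07  0.5   0.373] -0.07505070815433257
{'clock': 0.2, 'joint_pos': array([1.27799906e+00, 2.41140292e-01, 4.21692430e-03, 1.33521703e+00,
       3.59766930e-05, 1.57083383e+00]), 'joint_vel': array([-0.00218565, -0.00147089,  0.00309303, -0.00160542,  0.00070631,
        0.00014639]), 'tau': array([ 1.04350690e-04, -3.72247088e+01,  2.52395332e+01,  1.23476243e-02,
        3.21100863e-06,  1.88067460e-06]), 'eef_pos': array([0.14419836, 0.4783663 , 0.24773718]), 'tool_rot': array([ 1.45894774e-01,  9.89299885e-01, -6.62225871e-04, -1.15817686e-04]), 'ft_force': array([-0.18914422, -0.18713653, -0.39480904]), 'ft_torque': array([ 0.00771317, -0.00146777,  0.01044702]), 'grasp_force': 0.0, 'grip_width': 0.08527664418010078}
```

View pics/side.png

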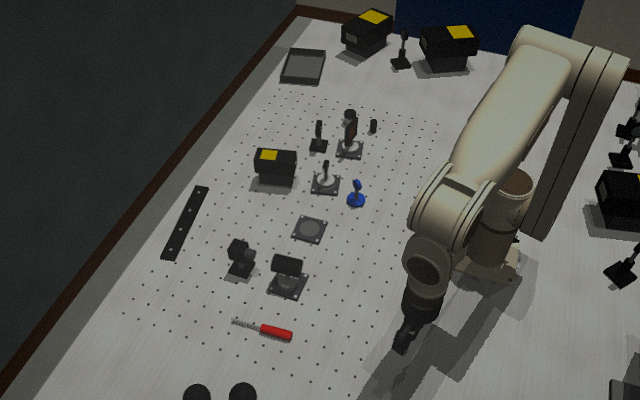

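View pics/wrist.png

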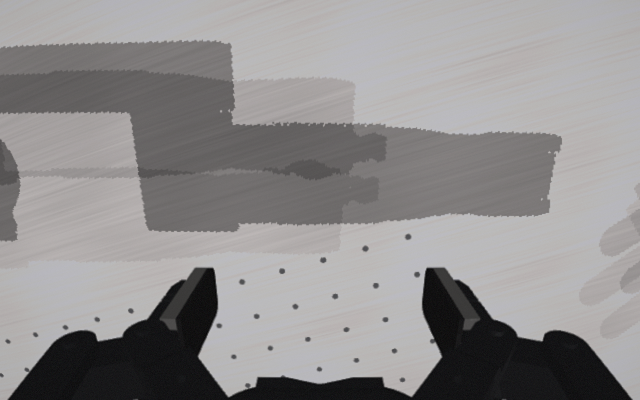

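The side view shows the camera (240,257) with the expander (286,265), the laser (275,165) with the iris (325,180), the detector (319,137) with the filter (350,140), the empty spare (310,229) and the blue decoy (357,195). The wrist view shows only bare table. Next I'll fit the plates and optics in both clouds.

```bash
cat > fit.py <<'E'
from h import *
def rect(p): 
    (c,s,a)=cv2.minAreaRect(p.astype(np.float32)); return np.round(c,4),np.round(s,3),round(a,1)
def report(n,im,W):
    g=im.max(2); 
    for nm,c in dict(det=(.53,-.30),laser=(.55,-.10),spare=(.526,.095),cam=(.535,.288)).items():
        c=np.array(c)
        near=np.nanmax(abs(W[...,:2]-c),-1)<.085
        z=W[...,2]
        m=near&(z>.005)&(z<.0165)&(g<110)
        m=cv2.morphologyEx(m.astype(np.uint8),cv2.MORPH_OPEN,np.ones((2,2)))
        k,l,st,_=cv2.connectedComponentsWithStats(m)
        j=1+st[1:,4].argmax(); p=W[l==j]
        print(n,nm,"plate",rect(p[:,:2]),"z",np.median(p[:,2]).round(4),len(p))
        for lo,hi in((.018,.03),(.08,.13)):
            q=W[(np.nanmax(abs(W[...,:2]-c),-1)<.07)&(z>lo)&(z<hi)]
            if len(q)>10: print("   ",lo,rect(q[:,:2]),"ztop",np.percentile(q[:,2],[50,98]).round(4),len(q))
E
python3 - <<'E'
from fit import *
for n in("scene","side"):
    f=np.load(n+".npz"); report(n,f["im"],f["W"])
    W=f["W"]
    for nm,c in dict(deti=(.68,-.27),las=(.71,-.07),cam=(.67,.29),decoy=(.45,-.08),jar=(.578,-.429),post=(.5,-.4)).items():
        q=W[(np.nanmax(abs(W[...,:2]-c),-1)<.07)&(W[...,2]>.04)]
        if len(q): print(n,nm,rect(q[:,:2]),q[:,2].max().round(3),len(q))
E
```

```text
scene det plate (array([nan, nan]), array([0., 0.]), 0.0) z nan 210
    0.018 (array([ 0.527, -0.297]), array([0.059, 0.044]), 81.8) ztop [0.0226 0.0263] 273
    0.08 (array([ 0.5182, -0.2967]), array([0.078, 0.016]), 80.2) ztop [0.1088 0.125 ] 508
scene laser plate (array([ 0.5745, -0.093 ]), array([0.146, 0.092]), 11.9) z nan 459
    0.018 (array([ 0.5452, -0.1091]), array([0.057, 0.056]), 77.9) ztop [0.022  0.0256] 304
    0.08 (array([ 0.5449, -0.1018]), array([0.015, 0.048]), 3.0) ztop [0.095  0.1039] 129
scene spare plate (array([0.5263, 0.0999]), array([0.087, 0.094]), 1.6) z nan 811
scene cam plate (array([0.5332, 0.2817]), array([0.103, 0.125]), 51.3) z nan 383
    0.018 (array([0.515, 0.291]), array([0.06 , 0.049]), 25.1) ztop [0.0215 0.0273] 210
    0.08 (array([0.513 , 0.2953]), array([0.08 , 0.048]), 4.9) ztop [0.1028 0.1106] 518
scene deti (array([ 0.6305, -0.2752]), array([0.019, 0.058]), 10.0) 0.116 472
scene las (array([ 0.703, -0.068]), array([0.132, 0.064]), 12.1) 0.119 1999
scene cam (array([0.6452, 0.2963]), array([0.05 , 0.071]), 89.9) 0.112 648
scene decoy (arr
[... 1102 characters left out ...]
ray([ 0.6287, -0.272 ]), array([0.017, 0.054]), 7.5) 0.119 118
side las (array([ 0.7016, -0.0654]), array([0.128, 0.074]), 11.3) 0.122 1063
side cam (array([0.6438, 0.2963]), array([0.049, 0.072]), 89.5) 0.116 496
side decoy (array([ 0.4315, -0.0723]), array([0.015, 0.049]), 45.2) 0.095 95
side jar (array([ 0.5664, -0.4403]), array([0.041, 0.053]), 19.9) 0.063 96
side post (array([ 0.5315, -0.4063]), array([0.12 , 0.117]), 60.9) 0.126 116fit.py:8: RuntimeWarning: All-NaN slice encountered
  near=np.nanmax(abs(W[...,:2]-c),-1)<.085
fit.py:16: RuntimeWarning: All-NaN slice encountered
  q=W[(np.nanmax(abs(W[...,:2]-c),-1)<.07)&(z>lo)&(z<hi)]
<stdin>:6: RuntimeWarning: All-NaN slice encountered
```

apply_moves(targets=[[[0.418, -0.608, 0, -2.95, 1], [0.418, -0.608, 0, -2.95, 1], [0.418, -0.608, 0, -2.95, 1], [0.418, -0.608, 0, -2.95, 1], [0.418, -0.608, 0, -2.95, 1], [0.418, -0.608, 0, -2.95, 1], [0.418, -0.608, 0, -2.95, 1], [0.418, -0.608, 0, -2.95, 1]]])

```text
clock: 0.87
eef_pos: [0.2785, 0.2828, 0.2482]
tool_rot: [0.346, 0.938, -0.0, 0.0]
ft_force: [-0.0, 0.1, -0.3]
grip_width: 0.0852
grasp_force: 0.0
```

apply_moves(targets=[[[0.418, -0.608, 0, -2.95, 1], [0.418, -0.608, 0, -2.95, 1], [0.418, -0.608, 0, -2.95, 1], [0.418, -0.608, 0, -2.95, 1], [0.418, -0.608, 0, -2.95, 1], [0.418, -0.608, 0, -2.95, 1], [0.418, -0.608, 0, -2.95, 1], [0.418, -0.608, 0, -2.95, 1]]])

```text
clock: 1.53
eef_pos: [0.4123, 0.0882, 0.2483]
tool_rot: [0.531, 0.847, 0.0, -0.0]
ft_force: [1.0, -0.7, -0.1]
grip_width: 0.0857
grasp_force: 0.0
```

apply_moves(targets=[[[0.418, -0.608, 0, -2.95, 1], [0.418, -0.608, 0, -2.95, 1], [0.418, -0.608, 0, -2.95, 1], [0.418, -0.608, 0, -2.95, 1], [0.418, -0.608, 0, -2.95, 1], [0.418, -0.608, 0, -2.95, 1], [0.418, -0.608, 0, -2.95, 1], [0.418, -0.608, 0, -2.95, 1]]])

```text
clock: 2.2
eef_pos: [0.5461, -0.1063, 0.248]
tool_rot: [0.693, 0.721, -0.0, -0.0]
ft_force: [-0.0, 1.0, 1.1]
grip_width: 0.0853
grasp_force: 0.0
```

```bash
cat > look.py <<'E'
import sys
from fit import *
import warnings; warnings.filterwarnings("ignore")
def look(name,targets):
    o=get_obs(); s=shot("wrist"); W=cloud(s); cv2.imwrite(f"pics/{name}.png",s[0]); np.savez(name,im=s[0],W=W)
    y=R.from_quat(o["tool_rot"]).as_matrix()[:,1]
    print("t",round(o["clock"],2),"tcp",o["eef_pos"].round(4),"jaw",round(np.degrees(np.arctan2(y[1],y[0])),2),"j",o["joint_pos"].round(2),"w",round(o["grip_width"],4))
    for c,r,lo,hi in targets:
        q=W[(np.abs(W[...,:2]-c).max(-1)<r)&(W[...,2]>lo)&(W[...,2]<hi)]
        if len(q)>10: print(c,lo,hi,rect(q[:,:2]),"mid",((q.min(0)+q.max(0))/2).round(4),"z",np.percentile(q[:,2],[50,99]).round(4),len(q))
    return s,W
E
python3 - <<'E'
from look import *
look("w1",[((.545,-.105),.06,.018,.035),((.545,-.105),.06,.08,.12),((.54,-.1),.075,.005,.015)])
E
```

```text
t 2.2 tcp [ 0.5461 -0.1063  0.248 ] jaw 2.26 j [-0.19  0.35  0.16  1.38  0.    1.34] w 0.0853
(0.545, -0.105) 0.018 0.035 (array([ 0.5428, -0.1081]), array([0.058, 0.059]), 88.9) mid [ 0.5428 -0.1082  0.0208] z [0.0212 0.0228] 2115
(0.545, -0.105) 0.08 0.12 (array([ 0.5426, -0.1011]), array([0.012, 0.046]), 1.8) mid [ 0.5429 -0.1012  0.0919] z [0.0989 0.103 ] 733
(0.54, -0.1) 0.005 0.015 (array([ 0.5404, -0.1034]), array([0.091, 0.09 ]), 11.9) mid [ 0.54   -0.1032  0.0099] z [0.0093 0.0114] 4619
```

View pics/w1.png

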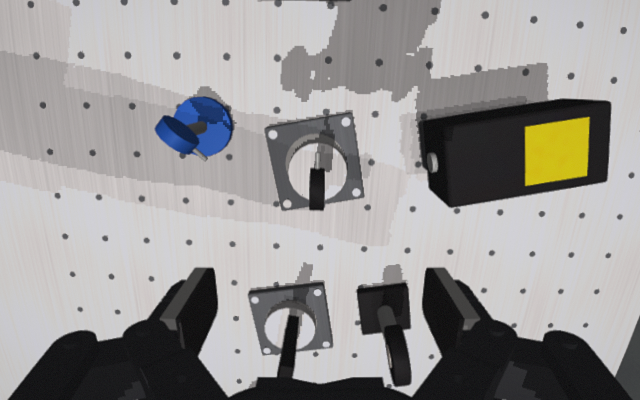

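The wrist view shows the iris upright at (317,180) on the laser plate at (315,160). The foot measures (.543,-.108) and the plate (.540,-.103) at yaw 12°; heights match the text. Descending to grip.

apply_moves(targets=[[[-0.08, -0.05, -0.515, 0, 1], [0, 0, -0.515, 0, 1], [0, 0, -0.515, 0, 1], [0, 0, -0.515, 0, 1], [0, 0, -0.515, 0, 1], [0, 0, -0.515, 0, 1], [0, 0, -0.515, 0, 1], [0, 0, -0.515, 0, 1]]])

```text
clock: 2.92
eef_pos: [0.5421, -0.1068, 0.0824]
tool_rot: [0.692, 0.722, -0.0, -0.0]
ft_force: [0.5, -0.1, 0.2]
grip_width: 0.0856
grasp_force: 0.0
```

apply_moves(targets=[[[0, 0, 0, 0, 0], [0, 0, 0, 0, -0.3], [0, 0, 0, 0, -1], [0, 0, 0, 0, -1], [0, 0, 0, 0, -1], [0, 0, 0, 0, -1], [0, 0, 0, 0, -1], [0, 0, 0, 0, -1]]])

```text
clock: 3.58
eef_pos: [0.5434, -0.1071, 0.0849]
tool_rot: [0.692, 0.722, 0.001, 0.001]
ft_force: [-0.0, -0.5, 6.4]
grip_width: 0.0113
grasp_force: 59.2
```

```bash
python3 - <<'E'
from fit import *
W=np.load("w1.npz")["W"]
for c,r,lo,hi in [((.519,-.291),.08,.005,.015),((.52,-.295),.06,.018,.035),((.519,-.295),.05,.08,.14),((.63,-.273),.05,.07,.13)]:
    q=W[(np.abs(W[...,:2]-c).max(-1)<r)&(W[...,2]>lo)&(W[...,2]<hi)]
    if len(q)>10: print(c,lo,hi,rect(q[:,:2]),np.percentile(q[:,2],[50,99]).round(4),len(q))
E
```

```text
(0.519, -0.291) 0.005 0.015 (array([ 0.5389, -0.2922]), array([0.133, 0.091]), 10.3) [0.0094 0.0135] 2977
(0.52, -0.295) 0.018 0.035 (array([ 0.5171, -0.2963]), array([0.058, 0.057]), 0.1) [0.0213 0.023 ] 1257
(0.519, -0.295) 0.08 0.14 (array([ 0.5218, -0.2671]), array([0.017, 0.013]), 85.2) [0.1103 0.1231] 542
(0.63, -0.273) 0.07 0.13 (array([ 0.6274, -0.275 ]), array([0.017, 0.056]), 9.5) [0.104  0.1137] 1234
```

apply_moves(targets=[[[0, 0, 0.2, 0, -1], [0, 0, 0.5, 0, -1], [0, 0, 0.5, 0, -1], [0, 0.2, 0.4, 0, -1], [-0.05, 0.4, 0, 0, -1], [-0.05, 0.5, 0, 0, -1], [-0.05, 0.5, 0, 0, -1], [-0.05, 0.5, 0, 0, -1]]])

```text
clock: 4.25
eef_pos: [0.5334, -0.0223, 0.1472]
tool_rot: [0.692, 0.722, -0.001, -0.001]
ft_force: [0.1, 0.4, -2.1]
grip_width: 0.0113
grasp_force: 58.7
```

apply_moves(targets=[[[-0.05, 0.5, 0, 0, -1], [-0.05, 0.5, 0, 0, -1], [-0.05, 0.5, 0, 0, -1], [-0.05, 0.5, 0, 0, -1], [-0.05, 0.5, 0, 0, -1], [-0.05, 0.35, 0, 0, -1], [0, 0.2, 0, 0, -1], [0, 0, 0, 0, -1]]])

```text
clock: 4.92
eef_pos: [0.5218, 0.1004, 0.1472]
tool_rot: [0.691, 0.723, -0.0, -0.0]
ft_force: [0.8, -0.2, -2.4]
grip_width: 0.0114
grasp_force: 58.7
```

```bash
python3 - <<'E'
from look import *
look("w2",[((.524,.099),.08,.005,.014),((.524,.099),.05,.03,.09)])
E
```

```text
t 4.92 tcp [0.5218 0.1004 0.1472] jaw 2.56 j [ 0.19  0.37 -0.09  1.11  0.    1.72] w 0.0114
(0.524, 0.099) 0.005 0.014 (array([0.5227, 0.097 ]), array([0.091, 0.089]), 1.5) mid [0.5226 0.0969 0.0088] z [0.0093 0.011 ] 6722
(0.524, 0.099) 0.03 0.09 (array([0.5208, 0.104 ]), array([0.06 , 0.049]), 2.4) mid [0.5211 0.1035 0.0811] z [0.0835 0.0852] 6155
```

View pics/w2.png

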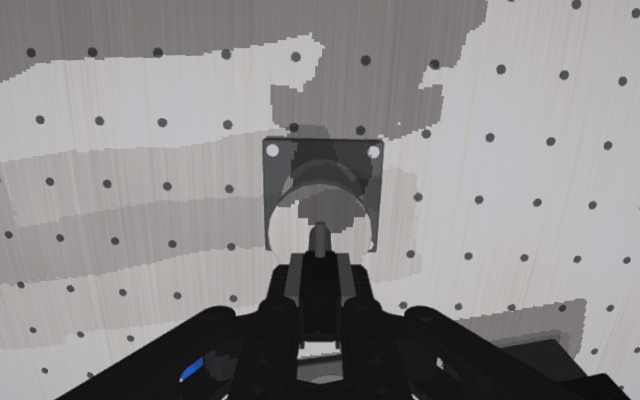

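The iris hangs upright over the spare plate at (323,195), 61 mm above standing height and about 2 mm off centre. Setting it down and releasing.

apply_moves(targets=[[[0.04, -0.06, -0.2, 0, -1], [0, 0, -0.4, 0, -1], [0, 0, -0.4, 0, -1], [0, 0, -0.3, 0, -1], [0, 0, -0.12, 0, -1], [0, 0, -0.07, 0, -1], [0, 0, -0.04, 0, -1], [0, 0, -0.02, 0, -1]]])

```text
clock: 5.63
eef_pos: [0.5245, 0.0962, 0.0858]
tool_rot: [0.692, 0.722, 0.0, 0.0]
ft_force: [-0.0, 0.9, -2.9]
grip_width: 0.0113
grasp_force: 58.7
```

apply_moves(targets=[[[0, 0, -0.03, 0, -1], [0, 0, -0.01, 0, -1], [0, 0, 0, 0, -0.5], [0, 0, 0, 0, -0.3], [0, 0, 0, 0, 0.2], [0, 0, 0, 0, 0.5], [0, 0, 0, 0, 1], [0, 0, 0.2, 0, 1]]])

```text
clock: 6.3
eef_pos: [0.5228, 0.0965, 0.0908]
tool_rot: [0.692, 0.722, -0.001, -0.001]
ft_force: [-0.3, -0.2, 0.4]
grip_width: 0.0767
grasp_force: 0.0
```

apply_moves(targets=[[[0, 0, 0.5, 0, 1], [0, 0, 0.6, 0, 1], [0, 0, 0.7, 0, 1], [0, 0, 0.7, 0, 1], [0, 0.5, 0.7, -6, 1], [0, 0.6, 0.5, -6, 1], [0, 0.6, 0.3, -6, 1], [0, 0.6, 0, -6, 1]]])

```text
clock: 6.97
eef_pos: [0.5256, 0.19, 0.2567]
tool_rot: [0.829, 0.56, 0.004, 0.001]
ft_force: [1.5, -0.1, -0.0]
grip_width: 0.0855
grasp_force: 0.0
```

```bash
python3 - <<'E'
from look import *
look("w3",[((.524,.099),.06,.018,.03),((.524,.099),.06,.08,.12)])
E
```

```text
t 6.97 tcp [0.5256 0.19   0.2567] jaw -21.92 j [0.35 0.35 0.18 1.39 0.   2.3 ] w 0.0855
(0.524, 0.099) 0.018 0.03 (array([0.5247, 0.0964]), array([0.057, 0.059]), 78.7) mid [0.5243 0.0954 0.024 ] z [0.0212 0.0259] 1767
(0.524, 0.099) 0.08 0.12 (array([0.5243, 0.1022]), array([0.012, 0.048]), 3.7) mid [0.5245 0.1023 0.0915] z [0.0975 0.1028] 650
```

apply_moves(targets=[[[-0.05, 0.35, 0, 7, 1], [-0.05, 0.35, 0, 7, 1], [-0.05, 0.35, 0, 7, 1], [-0.05, 0.35, 0, 7, 1], [-0.05, 0.35, 0, 7, 1], [-0.05, 0.35, 0, 7, 1], [0, 0.35, 0, 7, 1], [0, 0.25, 0, 7, 1]]])

```text
clock: 7.68
eef_pos: [0.5116, 0.2976, 0.2522]
tool_rot: [0.463, 0.886, 0.0, -0.0]
ft_force: [0.9, 0.4, 0.3]
grip_width: 0.0854
grasp_force: 0.0
```

apply_moves(targets=[[[0, 0, 0, 7, 1], [0, 0, 0, 7, 1], [0, 0, 0, 7, 1], [0, 0, 0, 7, 1], [0, 0, 0, 7, 1], [0, 0, 0, 7, 1], [0, 0, 0, 7, 1], [0, 0, 0, 5, 1]]])

```text
clock: 8.35
eef_pos: [0.5118, 0.2964, 0.2522]
tool_rot: [0.011, 1.0, -0.0, -0.0]
ft_force: [0.5, -0.9, -0.8]
grip_width: 0.0855
grasp_force: 0.0
```

```bash
python3 - <<'E'
from look import *
look("w4",[((.512,.297),.06,.018,.035),((.512,.297),.06,.075,.12),((.51,.297),.058,.005,.015),((.645,.297),.05,.06,.12)])
E
```

```text
t 8.35 tcp [0.5118 0.2964 0.2522] jaw 88.78 j [ 0.52  0.42  0.28  1.42 -0.    0.55] w 0.0855
(0.512, 0.297) 0.075 0.12 (array([0.5107, 0.2967]), array([0.077, 0.049]), 3.4) mid [0.5113 0.2967 0.0932] z [0.1058 0.11  ] 5700
(0.51, 0.297) 0.005 0.015 (array([0.5091, 0.2995]), array([0.09, 0.09]), 88.8) mid [0.5095 0.2997 0.0087] z [0.0093 0.0112] 3203
(0.645, 0.297) 0.06 0.12 (array([0.644 , 0.2972]), array([0.047, 0.071]), 88.8) mid [0.644  0.2969 0.0861] z [0.1058 0.1084] 3820
```

View pics/w4.png

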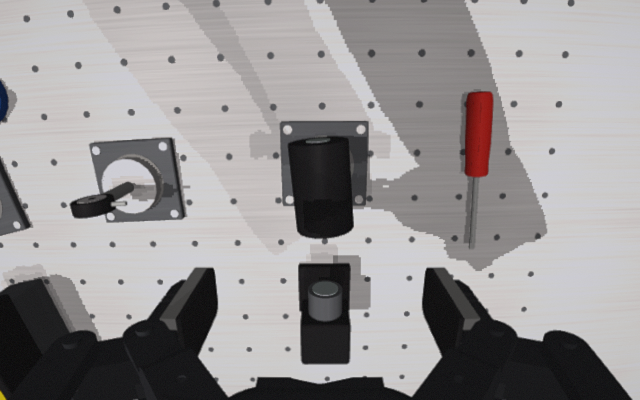

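The wrist view shows the expander tube at (322,185) on the camera plate, the camera at (325,310), the driver clear at right, and the iris standing on the spare plate at left. The tube is at (.511,.297), top at .110 as expected. Gripping.

apply_moves(targets=[[[-0.02, 0.01, -0.525, 2.5, 1], [0, 0, -0.525, 2.7, 1], [0, 0, -0.525, 0, 1], [0, 0, -0.525, 0, 1], [0, 0, -0.525, 0, 1], [0, 0, -0.525, 0, 1], [0, 0, -0.525, 0, 1], [0, 0, -0.525, 0, 1]]])

```text
clock: 9.07
eef_pos: [0.5111, 0.2969, 0.0833]
tool_rot: [-0.031, 1.0, 0.0, 0.0]
ft_force: [0.3, -0.5, 1.1]
grip_width: 0.0856
grasp_force: 0.0
```

apply_moves(targets=[[[0, 0, 0, 0, 0.6], [0, 0, 0, 0, 0.4], [0, 0, 0, 0, 0.2], [0, 0, 0, 0, -0.2], [0, 0, 0, 0, -1], [0, 0, 0, 0, -1], [0, 0, 0, 0, -1], [0, 0, 0, 0, -1]]])

```text
clock: 9.73
eef_pos: [0.5124, 0.2978, 0.0858]
tool_rot: [-0.032, 0.999, 0.001, 0.002]
ft_force: [0.4, -0.2, 6.9]
grip_width: 0.0484
grasp_force: 63.2
```

apply_moves(targets=[[[0, 0, 0.2, 0, -1], [0, 0, 0.5, 0, -1], [0, 0, 0.6, 0, -1], [0, 0, 0.6, 0, -1], [0, -0.1, 0.6, 1, -1], [0, -0.3, 0.4, 1, -1], [0.05, -0.5, 0.1, 1, -1], [0.05, -0.6, 0, 1, -1]]])

```text
clock: 10.4
eef_pos: [0.5155, 0.2375, 0.2056]
tool_rot: [-0.068, 0.998, 0.001, 0.001]
ft_force: [0.8, -0.5, -3.5]
grip_width: 0.0483
grasp_force: 63.0
```

apply_moves(targets=[[[0.05, -0.65, 0, 0.5, -1], [0.05, -0.65, 0, 0.5, -1], [0.05, -0.65, 0, 0.5, -1], [0.05, -0.65, 0, 0.5, -1], [0.05, -0.65, 0, 0.5, -1], [0.05, -0.65, 0, 0.5, -1], [0.05, -0.65, 0, 0.5, -1], [0.05, -0.65, 0, 0.5, -1]]])

```text
clock: 11.07
eef_pos: [0.53, 0.0276, 0.2033]
tool_rot: [-0.101, 0.995, -0.0, -0.001]
ft_force: [-0.0, 0.7, -3.3]
grip_width: 0.0486
grasp_force: 63.0
```

apply_moves(targets=[[[0.05, -0.65, 0, 0.3, -1], [0.05, -0.6, 0, 0, -1], [0.05, -0.6, -0.1, 0, -1], [0.03, -0.55, -0.3, 0, -1], [0.02, -0.4, -0.4, 0, -1], [0, -0.3, -0.4, 0, -1], [0, -0.15, -0.2, 0, -1], [0, 0, -0.1, 0, -1]]])

```text
clock: 11.73
eef_pos: [0.5373, -0.1019, 0.1418]
tool_rot: [-0.103, 0.995, 0.001, -0.002]
ft_force: [-0.3, 0.5, -3.8]
grip_width: 0.0481
grasp_force: 62.9
```

```bash
python3 - <<'E'
from look import *
look("w5",[((.54,-.103),.06,.05,.09),((.54,-.103),.06,.11,.22),((.54,-.103),.07,.005,.015)])
print(get_obs()["ft_force"])
E
```

```text
t 11.73 tcp [ 0.5373 -0.1019  0.1418] jaw 101.8 j [-0.19  0.4  -0.05  1.12 -0.   -0.39] w 0.0481
(0.54, -0.103) 0.05 0.09 (array([ 0.5093, -0.1084]), array([0.006, 0.035]), 11.6) mid [ 0.5109 -0.1078  0.0725] z [0.0745 0.0783] 365
(0.54, -0.103) 0.11 0.22 (array([ 0.5354, -0.1012]), array([0.077, 0.122]), 11.1) mid [ 0.5363 -0.1032  0.164 ] z [0.1702 0.2093] 57206
(0.54, -0.103) 0.005 0.015 (array([ 0.515 , -0.1087]), array([0.039, 0.091]), 12.6) mid [ 0.516  -0.1086  0.0085] z [0.0092 0.011 ] 5114
[-0.20988849  0.39158455 -4.04692416]
```

View pics/w5.png

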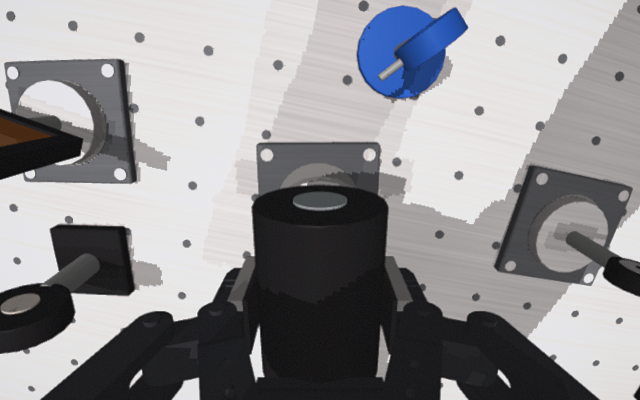

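The expander hangs at (320,290), level and aligned with the plate at (318,170). I'll shift it about 5 mm toward the laser and set it down.

apply_moves(targets=[[[0.07, -0.02, -0.2, 0, -1], [0.05, -0.01, -0.4, 0, -1], [0, 0, -0.35, 0, -1], [0, 0, -0.2, 0, -1], [0, 0, -0.1, 0, -1], [0, 0, -0.06, 0, -1], [0, 0, -0.04, 0, -1], [0, 0, -0.02, 0, -1]]])

```text
clock: 12.45
eef_pos: [0.5446, -0.102, 0.0897]
tool_rot: [-0.104, 0.995, -0.0, 0.001]
ft_force: [-0.2, 0.0, -3.4]
grip_width: 0.0486
grasp_force: 62.9
```

apply_moves(targets=[[[0, 0, -0.01, 0, -1], [0, 0, -0.01, 0, -1], [0, 0, 0, 0, -1]]])

```text
clock: 12.7
eef_pos: [0.5442, -0.1023, 0.0887]
tool_rot: [-0.104, 0.995, -0.0, 0.0]
ft_force: [0.1, -0.3, -3.4]
grip_width: 0.0484
grasp_force: 62.9
```

apply_moves(targets=[[[-0.04, -0.01, -0.03, 0, -1], [0, 0, -0.02, 0, -1], [0, 0, -0.02, 0, -1], [0, 0, 0, 0, -1]]])

```text
clock: 13.03
eef_pos: [0.5423, -0.1026, 0.0859]
tool_rot: [-0.104, 0.995, -0.0, 0.0]
ft_force: [-1.3, -0.0, -1.7]
grip_width: 0.0481
grasp_force: 63.3
```

Contact is starting. I'll release slowly and rise.

apply_moves(targets=[[[0, 0, -0.01, 0, -1], [0, 0, 0, 0, 0.25], [0, 0, 0, 0, 0.35], [0, 0, 0, 0, 0.5], [0, 0, 0, 0, 0.8], [0, 0, 0, 0, 1], [0, 0, 0, 0, 1], [0, 0, 0.2, 0, 1]]])

```text
clock: 13.7
eef_pos: [0.5412, -0.1023, 0.0918]
tool_rot: [-0.104, 0.995, 0.0, -0.002]
ft_force: [-0.0, 0.4, -0.1]
grip_width: 0.0855
grasp_force: 0.0
```

apply_moves(targets=[[[0, 0, 0.5, 0, 1], [0, 0, 0.6, 0, 1], [0, 0, 0.7, 0, 1], [0, 0, 0.7, 0, 1], [0, 0, 0.7, 0, 1], [0, 0, 0.5, 0, 1], [0, 0, 0.3, 0, 1], [0, 0, 0, 0, 1]]])

```text
clock: 14.37
eef_pos: [0.5441, -0.1029, 0.2574]
tool_rot: [-0.104, 0.995, -0.001, 0.004]
ft_force: [0.8, 0.0, -0.8]
grip_width: 0.0853
grasp_force: 0.0
```

```bash
python3 - <<'E'
from look import *
look("w6",[((.54,-.103),.06,.018,.035),((.54,-.103),.06,.075,.12),((.54,-.103),.07,.005,.015),((.518,-.295),.06,.08,.14),((.518,-.295),.06,.018,.035),((.518,-.295),.06,.005,.015)])
E
```

```text
t 14.37 tcp [ 0.5441 -0.1029  0.2574] jaw 101.92 j [-0.19  0.34  0.16  1.39 -0.   -0.39] w 0.0853
(0.54, -0.103) 0.075 0.12 (array([ 0.5414, -0.1037]), array([0.077, 0.049]), 11.9) mid [ 0.5415 -0.1037  0.0932] z [0.1058 0.11  ] 5562
(0.54, -0.103) 0.005 0.015 (array([ 0.5405, -0.1034]), array([0.089, 0.09 ]), 12.0) mid [ 0.5402 -0.1036  0.0089] z [0.0093 0.0113] 3052
(0.518, -0.295) 0.08 0.14 (array([ 0.5171, -0.2978]), array([0.078, 0.013]), 80.9) mid [ 0.5171 -0.2977  0.1024] z [0.1213 0.1238] 3052
(0.518, -0.295) 0.018 0.035 (array([ 0.514 , -0.2932]), array([0.059, 0.05 ]), 38.2) mid [ 0.517  -0.2974  0.0263] z [0.0213 0.0295] 1492
(0.518, -0.295) 0.005 0.015 (array([ 0.5184, -0.2961]), array([0.09 , 0.091]), 9.9) mid [ 0.5181 -0.296   0.01  ] z [0.0094 0.0134] 4272
```

View pics/w6.png

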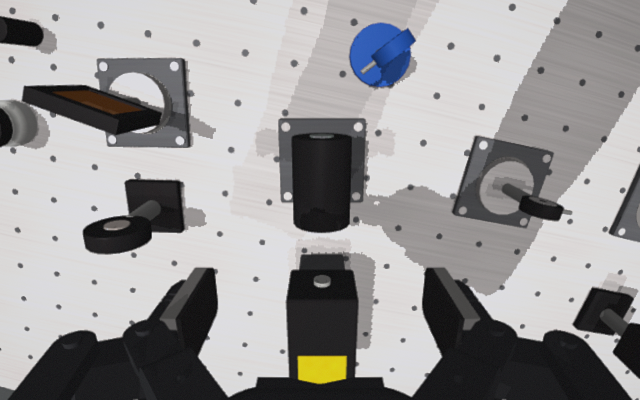

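The expander stands within about 1 mm and 1° of the laser plate's centre and axis. Next is the filter, at (.517,-.298) with yaw about -9°, seen at (90,108).

apply_moves(targets=[[[-0.04, -0.3, 0, -6.9, 1], [-0.04, -0.3, 0, -6.9, 1], [-0.04, -0.3, 0, -6.9, 1], [-0.04, -0.3, 0, -6.9, 1], [-0.04, -0.3, 0, -6.9, 1], [-0.04, -0.3, 0, -6.9, 1], [-0.04, -0.3, 0, -6.9, 1], [-0.04, -0.3, 0, -6.9, 1]]])

```text
clock: 15.08
eef_pos: [0.5287, -0.1988, 0.2514]
tool_rot: [0.371, 0.928, -0.0, -0.002]
ft_force: [0.7, 0.3, 0.8]
grip_width: 0.0855
grasp_force: 0.0
```

apply_moves(targets=[[[-0.04, -0.3, 0, -6.9, 1], [-0.04, -0.3, 0, -6.9, 1], [-0.04, -0.3, 0, -6.9, 1], [-0.04, -0.3, 0, -6.9, 1], [-0.04, -0.3, 0, -6.9, 1], [-0.04, -0.3, 0, -6.9, 1], [-0.04, -0.3, 0, -6.9, 1], [-0.04, -0.3, 0, -6.9, 1]]])

```text
clock: 15.75
eef_pos: [0.5159, -0.2947, 0.2512]
tool_rot: [0.759, 0.651, -0.001, -0.002]
ft_force: [0.0, 0.1, -0.7]
grip_width: 0.0852
grasp_force: 0.0
```

```bash
python3 - <<'E'
from look import *
look("w7",[((.518,-.297),.06,.08,.14),((.518,-.297),.06,.018,.035),((.518,-.296),.06,.005,.015)])
E
```

```text
t 15.75 tcp [ 0.5159 -0.2947  0.2512] jaw -8.82 j [-0.52  0.43  0.29  1.43  0.    1.21] w 0.0852
(0.518, -0.297) 0.08 0.14 (array([ 0.5177, -0.2972]), array([0.076, 0.012]), 81.3) mid [ 0.5177 -0.2972  0.1022] z [0.1222 0.1238] 1699
(0.518, -0.297) 0.018 0.035 (array([ 0.5178, -0.2971]), array([0.056, 0.059]), 80.8) mid [ 0.5175 -0.2972  0.0216] z [0.0212 0.0229] 1730
(0.518, -0.296) 0.005 0.015 (array([ 0.5184, -0.2963]), array([0.09, 0.09]), 10.4) mid [ 0.5184 -0.2958  0.01  ] z [0.0093 0.0114] 4312
```

View pics/w7.png

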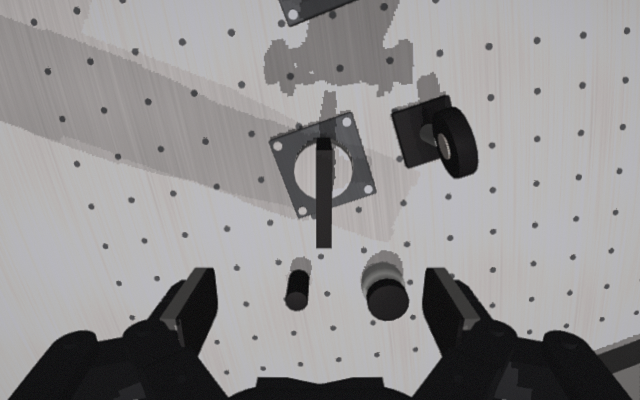

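The filter bar is edge-on at (324,195), parallel to the jaws, with its foot at (.518,-.297). The post holder and jar (50 mm) stay below the fingertips. Gripping.

apply_moves(targets=[[[0.045, -0.06, -0.45, 0, 1], [0, 0, -0.45, 0, 1], [0, 0, -0.45, 0, 1], [0, 0, -0.45, 0, 1], [0, 0, -0.45, 0, 1], [0, 0, -0.45, 0, 1], [0, 0, -0.45, 0, 1], [0, 0, -0.45, 0, 1]]])

```text
clock: 16.47
eef_pos: [0.5177, -0.296, 0.1069]
tool_rot: [0.757, 0.654, -0.0, -0.001]
ft_force: [-0.3, -0.1, 0.3]
grip_width: 0.0852
grasp_force: 0.0
```

apply_moves(targets=[[[0, 0, 0, 0, 0], [0, 0, 0, 0, -0.3], [0, 0, 0, 0, -1], [0, 0, 0, 0, -1], [0, 0, 0, 0, -1], [0, 0, 0, 0, -1], [0, 0, 0, 0, -1], [0, 0, 0, 0, -1]]])

```text
clock: 17.13
eef_pos: [0.5188, -0.2973, 0.1103]
tool_rot: [0.757, 0.653, 0.0, 0.001]
ft_force: [-1.8, 0.3, 5.8]
grip_width: 0.0111
grasp_force: 58.7
```

apply_moves(targets=[[[0, 0, 0.2, 0, -1], [0, 0, 0.5, 0, -1], [0, 0, 0.6, 0, -1], [0, 0, 0.6, 0, -1], [0, 0.1, 0.6, 0, -1], [0, 0.3, 0.5, 0, -1], [0, 0.5, 0.2, 0, -1], [0, 0.6, 0, 0, -1]]])

```text
clock: 17.8
eef_pos: [0.5197, -0.2379, 0.2398]
tool_rot: [0.758, 0.652, 0.001, 0.002]
ft_force: [0.5, -0.1, -4.0]
grip_width: 0.0111
grasp_force: 58.7
```

apply_moves(targets=[[[-0.015, 0.7, 0, 0.5, -1], [-0.015, 0.7, 0, 0.5, -1], [-0.015, 0.7, 0, 0.5, -1], [-0.015, 0.7, 0, 0.5, -1], [-0.015, 0.7, 0, 0.5, -1], [-0.015, 0.7, 0, 0.5, -1], [-0.015, 0.7, 0, 0.5, -1], [-0.015, 0.7, 0, 0.5, -1]]])

```text
clock: 18.47
eef_pos: [0.5131, -0.0115, 0.2368]
tool_rot: [0.734, 0.679, -0.0, -0.001]
ft_force: [0.4, 0.4, -1.6]
grip_width: 0.0109
grasp_force: 58.7
```

apply_moves(targets=[[[-0.015, 0.7, 0, 0.5, -1], [-0.015, 0.7, 0, 0.5, -1], [-0.015, 0.7, 0, 0.5, -1], [-0.015, 0.7, 0, 0.5, -1], [-0.015, 0.7, 0, 0.5, -1], [-0.015, 0.7, 0, 0.5, -1], [-0.015, 0.7, 0, 0.5, -1], [-0.015, 0.7, 0, 0, -1]]])

```text
clock: 19.13
eef_pos: [0.5083, 0.2124, 0.2367]
tool_rot: [0.713, 0.701, -0.001, -0.0]
ft_force: [0.4, 0.0, -3.3]
grip_width: 0.0109
grasp_force: 58.7
```

apply_moves(targets=[[[0, 0.6, -0.1, 0, -1], [0, 0.5, -0.2, 0, -1], [0, 0.4, -0.3, 0, -1], [0, 0.3, -0.4, 0, -1], [0, 0.2, -0.4, 0, -1], [0, 0.12, -0.3, 0, -1], [0, 0, -0.1, 0, -1], [0, 0, 0, 0, -1]]])

```text
clock: 19.8
eef_pos: [0.5076, 0.295, 0.1627]
tool_rot: [0.713, 0.701, -0.002, -0.001]
ft_force: [-0.3, -1.1, -2.6]
grip_width: 0.0108
grasp_force: 58.7
```

```bash
python3 - <<'E'
from look import *
look("w8",[((.51,.3),.058,.05,.12),((.51,.3),.058,.005,.015)])
print(get_obs()["ft_force"])
E
```

```text
t 19.8 tcp [0.5076 0.295  0.1627] jaw -0.96 j [ 0.53  0.46  0.1   1.21 -0.    2.11] w 0.0108
(0.51, 0.3) 0.05 0.12 (array([0.5065, 0.2955]), array([0.062, 0.06 ]), 45.5) mid [0.5059 0.3008 0.0918] z [0.0737 0.1169] 3965
(0.51, 0.3) 0.005 0.015 (array([0.5091, 0.3001]), array([0.089, 0.09 ]), 89.0) mid [0.5092 0.3001 0.009 ] z [0.0094 0.0112] 6877
[-0.21486546 -0.86542595 -1.62724242]
```

View pics/w8.png

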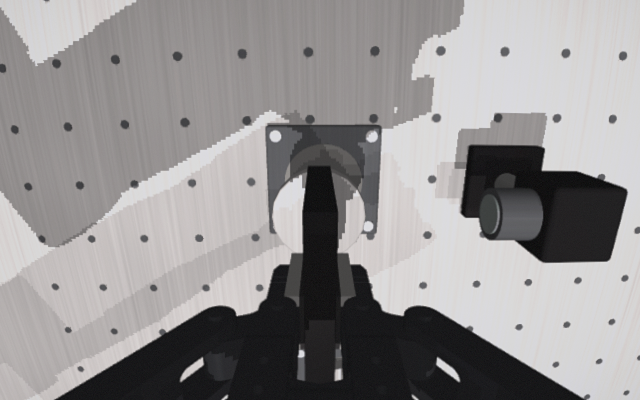

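The filter hangs over the camera plate at (323,180), upright with its foot level. It needs 5 mm more in y, then 52 mm down.

apply_moves(targets=[[[0.04, 0.08, -0.2, 0, -1], [0, 0.04, -0.4, 0, -1], [0, 0, -0.3, 0, -1], [0, 0, -0.15, 0, -1], [0, 0, -0.1, 0, -1], [0, 0, -0.05, 0, -1], [0, 0, -0.03, 0, -1], [0, 0, 0, 0, -1]]])

```text
clock: 20.52
eef_pos: [0.511, 0.3007, 0.1164]
tool_rot: [0.713, 0.701, 0.001, 0.0]
ft_force: [0.2, -0.9, -2.8]
grip_width: 0.0111
grasp_force: 58.7
```

apply_moves(targets=[[[0, 0, -0.01, 0, -1], [0, 0, 0, 0, -1]]])

```text
clock: 20.68
eef_pos: [0.511, 0.3009, 0.1162]
tool_rot: [0.713, 0.701, 0.001, 0.0]
ft_force: [0.3, -0.4, -3.9]
grip_width: 0.011
grasp_force: 58.7
```

apply_moves(targets=[[[-0.03, -0.02, -0.05, 0, -1], [0, 0, -0.04, 0, -1], [0, 0, -0.02, 0, -1], [0, 0, -0.02, 0, -1], [0, 0, 0, 0, -1]]])

```text
clock: 21.1
eef_pos: [0.5094, 0.2999, 0.1104]
tool_rot: [0.713, 0.701, 0.0, -0.0]
ft_force: [-0.6, -0.0, -1.9]
grip_width: 0.0113
grasp_force: 58.9
```

apply_moves(targets=[[[0, 0, -0.01, 0, -1], [0, 0, 0, 0, -0.5], [0, 0, 0, 0, -0.3], [0, 0, 0, 0, 0.2], [0, 0, 0, 0, 0.5], [0, 0, 0, 0, 1], [0, 0, 0, 0, 1], [0, 0, 0.2, 0, 1]]])

```text
clock: 21.77
eef_pos: [0.5084, 0.2992, 0.1165]
tool_rot: [0.713, 0.701, -0.002, -0.0]
ft_force: [0.5, 0.1, -0.9]
grip_width: 0.0855
grasp_force: 0.0
```

apply_moves(targets=[[[0, 0, 0.5, 0, 1], [0, 0, 0.7, 0, 1], [0, 0, 0.8, 0, 1], [0, 0, 0.7, 0, 1], [0, -0.3, 0.5, 0, 1], [0.04, -0.5, 0.2, 0, 1], [0.04, -0.5, 0, 0, 1], [0.04, -0.5, 0, 0, 1]]])

```text
clock: 22.43
eef_pos: [0.5147, 0.2276, 0.2559]
tool_rot: [0.713, 0.701, 0.002, 0.001]
ft_force: [-0.2, -0.1, 0.2]
grip_width: 0.0852
grasp_force: 0.0
```

apply_moves(targets=[[[0.04, -0.5, 0, 0.5, 1], [0.04, -0.5, 0, 0.5, 1], [0.04, -0.5, 0, 0.5, 1], [0.04, -0.5, 0, 0.5, 1], [0.04, -0.5, 0, 0.5, 1], [0.04, -0.4, 0, 0.5, 1], [0.03, -0.3, 0, 0.5, 1], [0, 0, 0, 0.5, 1]]])

```text
clock: 23.1
eef_pos: [0.5252, 0.0978, 0.2547]
tool_rot: [0.689, 0.725, 0.0, 0.001]
ft_force: [0.4, -0.4, -0.1]
grip_width: 0.0851
grasp_force: 0.0
```

```bash
python3 - <<'E'
from look import *
look("w9",[((.524,.097),.06,.018,.03),((.524,.099),.06,.08,.12),((.51,.3),.06,.018,.03),((.51,.3),.06,.08,.14)])
s=shot("scene"); W=cloud(s); cv2.imwrite("pics/s2.png",s[0])
for c,lo,hi in[((.51,.3),.018,.03),((.51,.3),.08,.14),((.54,-.103),.08,.14)]:
    q=W[(np.abs(W[...,:2]-c).max(-1)<.06)&(W[...,2]>lo)&(W[...,2]<hi)]; print("scene",c,rect(q[:,:2]),np.percentile(q[:,2],[50,99]).round(3),len(q))
E
```

```text
t 23.1 tcp [0.5252 0.0978 0.2547] jaw 2.87 j [ 0.18  0.31  0.11  1.37 -0.    1.71] w 0.0851
(0.524, 0.097) 0.018 0.03 (array([0.5242, 0.0959]), array([0.058, 0.059]), 89.7) mid [0.5242 0.0958 0.0208] z [0.0212 0.0229] 2057
(0.524, 0.099) 0.08 0.12 (array([0.5239, 0.1025]), array([0.012, 0.047]), 2.6) mid [0.5242 0.1025 0.0927] z [0.099 0.103] 702
scene (0.51, 0.3) (array([0.5169, 0.2994]), array([0.044, 0.06 ]), 1.1) [0.022 0.026] 203
scene (0.51, 0.3) (array([0.5089, 0.2995]), array([0.078, 0.015]), 89.1) [0.107 0.125] 388
scene (0.54, -0.103) (array([ 0.5433, -0.1026]), array([0.079, 0.049]), 11.7) [0.105 0.111] 612
```

View pics/w9.png

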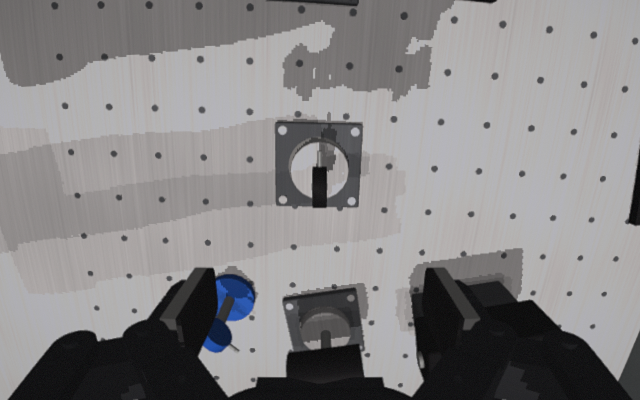

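The filter stands within 1 mm of the camera plate's centre. The iris is at (319,185) on the spare plate, foot (.524,.096), jaws aligned. Gripping it.

apply_moves(targets=[[[-0.025, -0.045, -0.535, 0, 1], [0, 0, -0.535, 0, 1], [0, 0, -0.535, 0, 1], [0, 0, -0.535, 0, 1], [0, 0, -0.535, 0, 1], [0, 0, -0.535, 0, 1], [0, 0, -0.535, 0, 1], [0, 0, -0.535, 0, 1]]])

```text
clock: 23.87
eef_pos: [0.524, 0.0994, 0.082]
tool_rot: [0.688, 0.726, 0.0, 0.0]
ft_force: [0.8, 0.4, 0.0]
grip_width: 0.0855
grasp_force: 0.0
```

apply_moves(targets=[[[0, 0, 0, 0, 0], [0, 0, 0, 0, -0.3], [0, 0, 0, 0, -1], [0, 0, 0, 0, -1], [0, 0, 0, 0, -1], [0, 0, 0, 0, -1], [0, 0, 0, 0, -1], [0, 0, 0, 0, -1]]])

```text
clock: 24.53
eef_pos: [0.5252, 0.0983, 0.0841]
tool_rot: [0.688, 0.725, 0.001, 0.001]
ft_force: [1.5, 0.9, 5.3]
grip_width: 0.0113
grasp_force: 59.6
```

apply_moves(targets=[[[0, 0, 0.2, 0, -1], [0, 0, 0.5, 0, -1], [0, 0, 0.6, 0, -1], [0, 0, 0.6, 0, -1], [0, -0.1, 0.6, 0, -1], [0, -0.3, 0.4, 0, -1], [0, -0.5, 0.1, 0, -1], [0, -0.6, 0, 0, -1]]])

```text
clock: 25.2
eef_pos: [0.5244, 0.0383, 0.2044]
tool_rot: [0.687, 0.726, 0.001, 0.001]
ft_force: [0.6, -0.0, -3.0]
grip_width: 0.0113
grasp_force: 58.8
```

apply_moves(targets=[[[-0.02, -0.7, 0, 0.9, -1], [-0.02, -0.7, 0, 0.9, -1], [-0.02, -0.7, 0, 0.9, -1], [-0.02, -0.7, 0, 0.9, -1], [-0.02, -0.7, 0, 0.9, -1], [-0.02, -0.7, 0, 0.9, -1], [-0.02, -0.7, 0, 0.9, -1], [-0.02, -0.7, 0, 0.9, -1]]])

```text
clock: 25.87
eef_pos: [0.5163, -0.1871, 0.2021]
tool_rot: [0.641, 0.767, -0.0, -0.001]
ft_force: [0.3, -0.6, -2.6]
grip_width: 0.0112
grasp_force: 58.7
```

apply_moves(targets=[[[0, -0.7, 0, 0, -1], [0, -0.6, -0.1, 0, -1], [0, -0.5, -0.3, 0, -1], [0, -0.4, -0.4, 0, -1], [0, -0.3, -0.4, 0, -1], [0, -0.15, -0.2, 0, -1], [0, -0.05, -0.1, 0, -1], [0, 0, 0, 0, -1]]])

```text
clock: 26.53
eef_pos: [0.5165, -0.2935, 0.1412]
tool_rot: [0.642, 0.767, -0.0, -0.002]
ft_force: [-0.1, -0.7, -2.6]
grip_width: 0.0111
grasp_force: 58.7
```

```bash
python3 - <<'E'
from look import *
look("w10",[((.518,-.296),.058,.055,.085),((.518,-.296),.075,.005,.015)])
E
```

```text
t 26.53 tcp [ 0.5165 -0.2935  0.1412] jaw 10.19 j [-0.52  0.49  0.09  1.17  0.    0.88] w 0.0111
(0.518, -0.296) 0.055 0.085 (array([ 0.5149, -0.2906]), array([0.06 , 0.047]), 10.2) mid [ 0.516  -0.2926  0.0757] z [0.0783 0.08  ] 6034
(0.518, -0.296) 0.005 0.015 (array([ 0.5183, -0.296 ]), array([0.091, 0.09 ]), 10.1) mid [ 0.5186 -0.2961  0.0088] z [0.0093 0.011 ] 7234
```

View pics/w10.png

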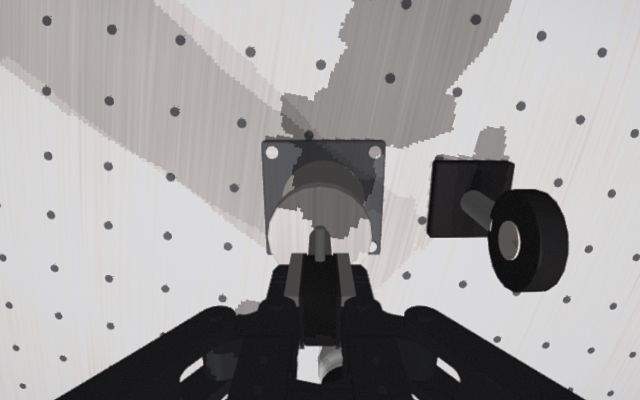

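The iris hangs over the detector plate at (323,195), aligned and about 2 mm off. Setting it down.

apply_moves(targets=[[[0.05, 0.02, -0.2, 0, -1], [0, 0, -0.4, 0, -1], [0, 0, -0.35, 0, -1], [0, 0, -0.2, 0, -1], [0, 0, -0.1, 0, -1], [0, 0, -0.05, 0, -1], [0, 0, -0.03, 0, -1], [0, 0, 0, 0, -1]]])

```text
clock: 27.25
eef_pos: [0.5201, -0.2932, 0.0901]
tool_rot: [0.641, 0.767, 0.0, 0.001]
ft_force: [0.4, 0.6, -2.5]
grip_width: 0.0115
grasp_force: 58.6
```

apply_moves(targets=[[[-0.02, 0, -0.05, 0, -1], [0, 0, -0.04, 0, -1], [0, 0, -0.02, 0, -1], [0, 0, -0.02, 0, -1], [0, 0, -0.01, 0, -1], [0, 0, 0, 0, -1]]])

```text
clock: 27.75
eef_pos: [0.5188, -0.2933, 0.0842]
tool_rot: [0.641, 0.767, -0.0, 0.0]
ft_force: [-0.6, 0.1, -0.9]
grip_width: 0.0114
grasp_force: 59.0
```

apply_moves(targets=[[[0, 0, 0, 0, -0.5], [0, 0, 0, 0, -0.3], [0, 0, 0, 0, 0.2], [0, 0, 0, 0, 0.5], [0, 0, 0, 0, 1], [0, 0, 0, 0, 1], [0, 0, 0.2, 0, 1], [0, 0, 0.4, 0, 1]]])

```text
clock: 28.42
eef_pos: [0.5173, -0.2923, 0.1064]
tool_rot: [0.641, 0.767, -0.0, -0.002]
ft_force: [0.4, 0.8, -0.3]
grip_width: 0.0852
grasp_force: 0.0
```

apply_moves(targets=[[[0, 0, 0.6, 0, 1], [0, 0, 0.7, 0, 1], [0, 0, 0.7, 0, 1], [0, 0, 0.7, 0, 1], [0, 0, 0.6, 0, 1], [0, 0, 0.4, 0, 1], [0, 0, 0.1, 0, 1], [0, 0, 0, 0, 1]]])

```text
clock: 29.08
eef_pos: [0.5195, -0.2936, 0.2619]
tool_rot: [0.641, 0.767, 0.0, 0.002]
ft_force: [0.3, 0.1, -1.2]
grip_width: 0.0857
grasp_force: 0.0
```

```bash
python3 - <<'E'
from look import *
look("w11",[((.518,-.296),.06,.018,.03),((.518,-.296),.06,.08,.12),((.518,-.296),.075,.005,.015),((.54,-.103),.06,.08,.12)])
s=shot("side"); W=cloud(s); cv2.imwrite("pics/side2.png",s[0])
for c,lo,hi in[((.51,.3),.018,.03),((.51,.3),.08,.14),((.54,-.103),.08,.14)]:
    q=W[(np.abs(W[...,:2]-c).max(-1)<.06)&(W[...,2]>lo)&(W[...,2]<hi)]; print("side",c,rect(q[:,:2]),np.percentile(q[:,2],[50,99]).round(3),len(q))
E
```

```text
t 29.08 tcp [ 0.5195 -0.2936  0.2619] jaw 10.22 j [-0.51  0.43  0.31  1.45  0.    0.88] w 0.0857
(0.518, -0.296) 0.018 0.03 (array([ 0.5181, -0.2956]), array([0.059, 0.057]), 9.0) mid [ 0.5184 -0.2962  0.0211] z [0.0211 0.0229] 1968
(0.518, -0.296) 0.08 0.12 (array([ 0.517 , -0.2891]), array([0.012, 0.047]), 10.1) mid [ 0.5182 -0.2895  0.093 ] z [0.0991 0.103 ] 678
(0.518, -0.296) 0.005 0.015 (array([ 0.5184, -0.2967]), array([0.09 , 0.089]), 10.1) mid [ 0.518  -0.2963  0.0103] z [0.0093 0.0114] 4164
side (0.51, 0.3) (array([0.5162, 0.3105]), array([0.083, 0.052]), 44.5) [0.023 0.029] 185
side (0.51, 0.3) (array([0.5092, 0.2994]), array([0.079, 0.014]), 87.4) [0.117 0.128] 247
side (0.54, -0.103) (array([ 0.5423, -0.0969]), array([0.079, 0.051]), 14.7) [0.103 0.114] 352
```

View pics/side2.png

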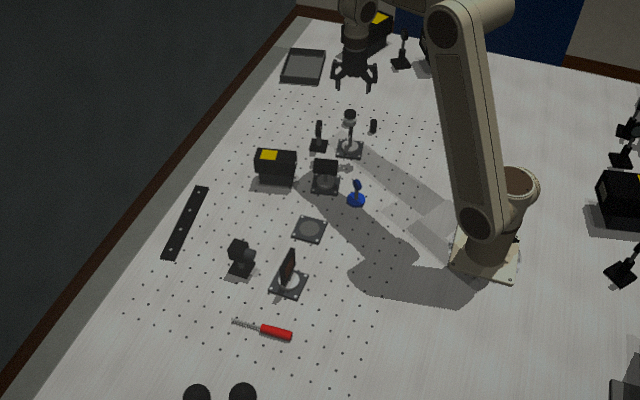

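The side view shows the expander at the laser (325,170), the filter at the camera (288,268) and the iris at the detector (350,140). All stand upright, the spare plate is empty, and the driver, post holder and jar look undisturbed.

```bash
python3 -c "
from workcell import order
print(order.job_done())"
```

```text
the job is handed in; nothing more can be done
None
```

The job is handed in: the expander stands before the laser, the filter holder before the camera and the iris before the detector, each measured within about 1–2 mm and 1° of its plate's centre and axis; it took about 29 s, but the hand-in returned no verdict.

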